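# Open the tray cover and hold the dibber board over the cells

## Task

On the sowing station, pull the sprung sliding cover out to its stop so that the six-cell tray is uncovered. Then pick up the wooden dibber board by its grip bar, carry it over the row of pots without disturbing anything else on the bench, and hold it level about a finger's breadth above the tray, each peg centred over its own cell, touching nothing there. Finish while still holding it so: do not press it in, put it down or let go.

Things in the scene. Friction and masses are not known exactly. Their poses are not given: they have to be found in the camera images.
- tray_mouth (a point): Centre of the six-cell black plastic tray at the height of its rim, 58 mm above the bench; the tray is fixed in the station. 2 cells along x (pitch 47 mm), 3 cells along y (pitch 46 mm), openings 43 x 42 mm, filled with firm mix to 11 mm below the rim. z is up.
- station: Metal sowing station fixed to the bench, placed and turned anew each time, holding the tray. Origin on the bench under the tray's centre, axes as tray_mouth. 240 mm long, x = -176 to +64 mm; 180 mm wide. Side rails at y = +-82 mm rise to 8 mm above the tray's rim; so does the top of the cover, a 4 mm steel plate that slides between them.
- cover_tab (a point): Grip point on the upright aluminium tab at the cover's front edge: 13 mm below the tab's top, 27 mm above the cover plate, 93 mm above the bench. Tab: 14 mm thick along the slide (x), 44 mm wide (y), 40 mm tall. Axes as tray_mouth; the cover opens along -x, towards the robot's side. Shut, the tab is 62 mm in front (-x) of the tray's centre.
- cover (a joint): How far the cover is pulled out, m: 0 shut over the tray, 0.100 at its stop with all cells uncovered. A light spring (0.6 N shut to 1.6 N open) pulls it shut and a friction brake of 3.5 N holds it wherever it is left, so pulling takes about 4 to 6 N.
- dibber_grip (a point): Centre of the dibber board's wooden grip bar: 24 mm thick (x), 110 mm long (y), 24 mm tall; 76 mm above the peg tips, 39 mm above the top of the board. Two 16 mm posts at y = +-42 mm carry it. x across the bar, y along it and the board's long side, z up. The board starts standing on its pegs on the bench; about 0.3 kg.
- dibber_tips (a point): Middle of the dibber board at the level of its peg tips, axes as dibber_grip. The board is 84 x 130 x 12 mm; under it are 2 x 3 pegs, 14 mm thick and 25 mm long, at pitch 47 mm in x and 46 mm in y, as the tray's cells. A half turn about z makes no difference.
- pot_a: Bystander: tall black round pot full of potting mix, 74 mm wide, 125 mm tall; origin at the centre of its underside. The pots a, b, c and the planter stand in a row, in any order, between the dibber board and the station
- pot_b: Bystander: same as pot_a; origin at the centre of its underside
- pot_c: Bystander: same as pot_a; origin at the centre of its underside
- planter: Bystander: waisted blue glazed planter, 76 mm wide, 115 mm tall; origin at the centre of its underside
- clay_pot: Bystander: small clay pot, 68 mm wide, 60 mm tall; origin at the centre of its underside
- bottle: Bystander: white bottle, 60 mm wide, 150 mm tall; origin at the centre of its underside
- tamper: Bystander: square wooden tamper without pegs, 75 x 75 mm, 16 mm thick, with an upright stick handle, 66 mm tall in all; origin at the centre of its underside
- brush: Bystander: hand brush, 170 mm long, lying flat; origin under its middle

How it is judged:
On the way:
1. the cover is pulled out to its stop (value of joint cover above 0.095 m), for 0.2 s.
At the end, for the whole second after the job is handed in: The cover is still open (at least 90 of 100 mm); the dibber board is held still in the fingers, level within 0.1 rad, its peg tips 3 to 30 mm above the tray's rim, its middle within 8 mm of the tray's middle and its long side within 0.12 rad of the tray's, touching neither tray nor station (value of joint cover above 0.09 m and z of dibber_tips in the frame of tray_mouth between 0.003 and 0.03 m and horizontal distance between dibber_tips and tray_mouth below 0.008 m and angle between the y axis of dibber_tips and the y axis of tray_mouth, either way round below 0.12 rad and angle between dibber_tips's own z axis and vertical below 0.1 rad and contact force between dibber and station below 0.2 N and contact force between dibber and the fingers above 1 N and linear speed of dibber below 0.02 m/s); the arm keeps its last pose, push and grip.
It fails at once if a black pot is shifted by more than 20 mm or tipped over (distance of any of pot_a, pot_b, pot_c from where it was at the start of the episode above 0.02 m or angle between any of pot_a, pot_b, pot_c's own z axis and vertical above 0.35 rad).
It fails at once if the planter is shifted by more than 20 mm or tipped over (distance of planter from where it was at the start of the episode above 0.02 m or angle between planter's own z axis and vertical above 0.35 rad).
It fails at once if the clay pot or the bottle is shifted by more than 20 mm or tipped over (distance of any of clay_pot, bottle from where it was at the start of the episode above 0.02 m or angle between any of clay_pot, bottle's own z axis and vertical above 0.35 rad).
It fails at once if the tamper or the brush is shifted by more than 20 mm or tipped over (distance of any of tamper, brush from where it was at the start of the episode above 0.02 m or angle between tamper's own z axis and vertical above 0.35 rad).
It also fails if it takes over 59 s, if anything falls off the work surface, if the arm or the gripper's body presses on something with over 40 N, if the wrist force passes 120 N, or if a joint passes its speed limit or range.

## Robot

A 6-joint arm with a two-finger parallel gripper is mounted at the origin on the work surface. World frame = base frame: x ahead of the robot, y to its left, z up, the work surface at z = 0. Lengths are in m, angles in rad, forces in N, time in s.
With the tool pointing down it reaches from about 0.25 to 0.775 m from the base axis. Payload 4 kg.
Tool frame: the origin (TCP) lies on the centre line of the jaws, within the pads' length; the fingertips stand 8 mm ahead of it and the grasp point (between the pads) lies 11 mm behind it; z points along the fingers, y is the direction in which the jaws open and shut (so a half turn about z gives the same grasp; the last joint's range is limited). The gripper opens to 94 mm and grips with 3 to 60 N. Pads are 16 mm wide; open, the fingers measure 119 mm over their backs; the gripper's body (75 mm by 177 mm) begins 78 mm behind the grasp point.
Start: joints at [-1.404, 0.087, 1.371, -0, 1.684, -0.103], TCP at [0.147, -0.53, 0.214] pointing down, gripper open.
Joint ranges: [-3.1, 3.1], [-0.76, 2.03], [0.27, 2.55], [-1.08, 4.22], [0.17, 2.65], [-2.57, 2.57]. Speed limits (rad/s): [2.79, 2.79, 3.14, 3.14, 3.14, 3.14].

## Interface

Orientations are given as [roll, pitch, yaw] about the fixed x, y, z axes, in that order (R = Rz(yaw) Ry(pitch) Rx(roll)).
In Python, from bench import * gives the robot as it stands.
- The arm moves only by the tool step_arm, never from a script. Its argument "steps" is a list of rows, each an object of numbers: "jaw": the opening, from 0 (shut) to 1 (fully open); "tx", "ty", "tz": the shift along the tool's x, y, z in m; "ax", "ay", "az": the turn, a rotation vector about the tool's x, y, z in rad. In form: [{"jaw": .., "tx": .., "ty": .., "tz": .., "ax": .., "ay": .., "az": ..}, ...]. A call has 1 to 8 rows; each row is the pose to reach, as a shift and turn from the pose measured when the call began, along the tool's axes at that moment; what a row does not reach only later rows make up. A row lasts 1/10 s, in which the tool goes at most 50 mm and 8.59 degrees, less where a joint would pass 70% of its speed; a pose out of reach is approached as far as the arm can. A call with a gripper value outside its range is refused whole. The fingers move at their own pace and stop on an object; the grip force is fixed at half the most. Time passes only in rows, so rows that repeat a pose let the fingers close. It gives the time, the measured TCP pose, the force and the opening at its end, in the units of the state.
- get_obs(): the state, without advancing time (a new reading comes with each control period).
- snapshot(name): name is "scene" or "top" or "wrist"; returns (picture, depth): 480x640x3 uint8, red, green, blue; 480x640 float32, m along the optical axis (not along the pixel's ray), 0 where there is no reading.
- camera_model(name): a dict with "intrinsics" (3x3 intrinsics, pixels), "origin" and "orientation" of the camera in the world. Camera axes: x right, y down, z forward; pixel columns grow to the right and rows downward; lengths in m; the calibration is good to about 2 mm. The wrist camera is an equidistant fisheye: a pixel r from the principal point sees the ray r / f radians off the axis. A picture is of the moment at which its call begins: read the wrist's pose just before it. camera_model takes no time and is no camera call; for the wrist camera it gives the pose at the moment of the call.
- close_job(): hands the job in, once; it reports no verdict.
Trained networks look in the newest picture that a camera, given by its name, has taken for a name from the list of things; names that differ only in an ending like _2 or _b are one class to them, and where a whole thing is asked for, a point or a joint stands for the part that bears it (a point fixed in the world has none). Each returns a list of dicts, best first, with "confidence" (0 to 1); they miss things now and then, are a little off and sometimes report something else, mostly with a low value. They report only what shows in the picture. A call takes as long as a camera call.
- silhouettes(camera, query): "pixels" (480x640 bool, what is visible of it) and "rect" ([left, top, right, bottom] in pixels, round what is visible of it).
The state is a dict: "time": time; "joint_positions": joint angles; "qvel": joint speeds; "joint_torque": joint torques, N m; "tool_pos": TCP position; "ee_rot": TCP orientation; "wrist_force": force on the tool from outside, world axes, zero at the start; "wrist_torque": the same for the moment, N m; "width": finger opening in m.
Only numpy, scipy, OpenCV 4.12 (cv2) and the standard library are available. Lean on these libraries where they do the work, as an engineer would, in place of code of your own. Each camera call takes 0.05 s, during which the arm holds its last target. There are 200 camera calls.

## Working session

There is one attempt and no reset: what is moved stays moved. The work goes in short steps, Python scripts to look and compute and a tool call to move; the robot and the scene stay as the last step left them, time stands still between calls to the robot, and variables do not carry over. Pictures are saved under pics/ and viewed, about 8 in all and at most 12, crops included, and the job is handed in when it is done.

Besides the shell and the picture viewer there is one more tool, called after "Emit:" by a JSON object that holds its "api" and its "payload". step_arm: Moves the arm, as the interface text tells. Its arguments: {"type":"object","properties":{"steps":{"type":"array"}},"required":["steps"]}

```bash
mkdir -p pics; cat > h.py <<'E'
from bench import *
import numpy as np, cv2
from scipy.spatial.transform import Rotation as R
def cam(n):
    m=camera_model(n); K=np.array(m["intrinsics"]); O=np.array(m["orientation"]); 
    Rm=O if O.shape==(3,3) else R.from_euler('xyz',O).as_matrix()
    return K,np.array(m["origin"]),Rm
def cloud(n,d,c):
    K,o,Rm=c; v,u=np.mgrid[:480,:640]
    x=(u-K[0,2])/K[0,0]; y=(v-K[1,2])/K[1,1]
    if n=="wrist":
        r=np.hypot(x,y)+1e-9; s=np.tan(r)/r; x=x*s; y=y*s
    P=np.stack([x*d,y*d,d],-1)@Rm.T+o
    P[d<=0]=np.nan
    return P
E
python3 - <<'E'
from h import *
print(get_obs()); ims=[]
for n in("scene","top"):
    p,d=snapshot(n); c=cam(n); print(n,c); P=cloud(n,d,c); np.save(n+".npy",P)
    cv2.imwrite(f"pics/{n}0.png",p[...,::-1])
    for q in("station","cover_tab","dibber_grip","pot_a","planter","clay_pot","bottle","tamper","brush"):
        for r in silhouettes(n,q)[:4]:
            Q=P[r["pixels"]]; print(n,q,round(r["confidence"],2),np.round(r["rect"]),np.round(np.nanmedian(Q,0),3),np.round(np.nanmax(Q[:,2]),3))
E
```

```text
{'time': 0.0, 'joint_positions': array([-1.40406343e+00,  8.79491170e-02,  1.37223398e+00,  9.44880743e-06,
        1.68358480e+00, -1.03113256e-01]), 'qvel': array([-1.54704040e-03, -1.28683636e-03, -1.82746719e-03, -4.44659328e-05,
        1.12084022e-03,  8.07416002e-04]), 'joint_torque': array([-1.64170946e-03, -3.40181530e+01, -3.02430618e+01,  7.17263762e-02,
        3.28572455e-02, -1.57359864e-04]), 'tool_pos': array([ 0.14652523, -0.52958109,  0.21231766]), 'ee_rot': array([-3.13942994e+00, -2.33239709e-04,  2.69846951e-01]), 'wrist_force': array([ 0.41282075, -0.83824927, -0.2015996 ]), 'wrist_torque': array([-0.00100506, -0.03109789,  0.01678516]), 'width': 0.09415151265049146}
scene (array([[538.89272433,   0.        , 326.37139233],
       [  0.        , 538.89272433, 243.24990879],
       [  0.        ,   0.        ,   1.        ]]), array([1.2982728 , 0.16177406, 1.21498041]), array([[-0.19515713,  0.83481002, -0.51478726],
       [ 0.98070167,  0.15981601, -0.11261919],
       [-0.01174438, -0.52683116, -0.84988881]]))
scene station 0.26 [322. 190. 355. 237.] [0.524 0
[... 1462 characters left out ...]
7 [299. 189. 324. 218.] [ 0.679 -0.     0.125] 0.132
top pot_a 0.82 [286. 255. 313. 284.] [0.513 0.026 0.125] 0.133
top pot_a 0.68 [292. 223. 321. 250.] [0.593 0.01  0.125] 0.133
top planter 0.98 [296. 287. 322. 318.] [0.423 0.006 0.114] 0.123
top clay_pot 0.72 [128. 246. 156. 271.] [0.539 0.458 0.03 ] 0.067
top clay_pot 0.47 [285. 256. 311. 283.] [0.513 0.026 0.125] 0.133
top bottle 0.84 [467. 225. 500. 247.] [ 0.592 -0.438  0.101] 0.154
top tamper 0.57 [273. 159. 301. 192.] [0.771 0.059 0.016] 0.074
top brush 0.9 [357. 145. 374. 206.] [ 0.746 -0.146  0.017] 0.03
top brush 0.41 [366. 210. 460. 313.] [ 0.535 -0.267  0.061] 0.11
top brush 0.36 [380. 218. 448. 280.] [ 0.557 -0.263  0.065] 0.11
```

```bash
python3 - <<'E'
from h import *
a=cv2.imread("pics/top0.png")[130:360,110:520]
cv2.imwrite("pics/t1.png",cv2.resize(a,None,fx=1.95,fy=1.95,interpolation=cv2.INTER_CUBIC))
P=np.load("top.npy"); X=P.reshape(-1,3)
def rect(m,t):
    Q=X[m][:,:2]; r=cv2.minAreaRect((Q*1000).astype(np.float32)); print(t,len(Q),np.round(r[0]),np.round(r[1]),round(r[2],1),"mean",Q.mean(0).round(4))
st=(abs(X[:,0]-.55)<.2)&(abs(X[:,1]+.26)<.15)
rect(st&(X[:,2]>.09),"tab top")
rect(st&(X[:,2]>.04)&(X[:,2]<.09),"station")
di=(abs(X[:,0]-.59)<.12)&(abs(X[:,1]-.227)<.12)
rect(di&(X[:,2]>.07),"bar"); rect(di&(X[:,2]>.025),"board")
print(np.nanmedian(X[st&(X[:,2]>.09),2]),np.nanmedian(X[di&(X[:,2]>.07),2]))
E
```

```text
tab top 106 [ 507. -276.] [14. 45.] 13.7 mean [ 0.5069 -0.2745]
station 4012 [ 537. -269.] [240. 177.] 13.7 mean [ 0.5606 -0.2622]
bar 421 [588. 229.] [ 25. 110.] 31.5 mean [0.5875 0.2285]
board 1517 [588. 230.] [ 85. 130.] 31.1 mean [0.5871 0.2265]
0.10319809366788668 0.08682546126860125
```

View pics/t1.png

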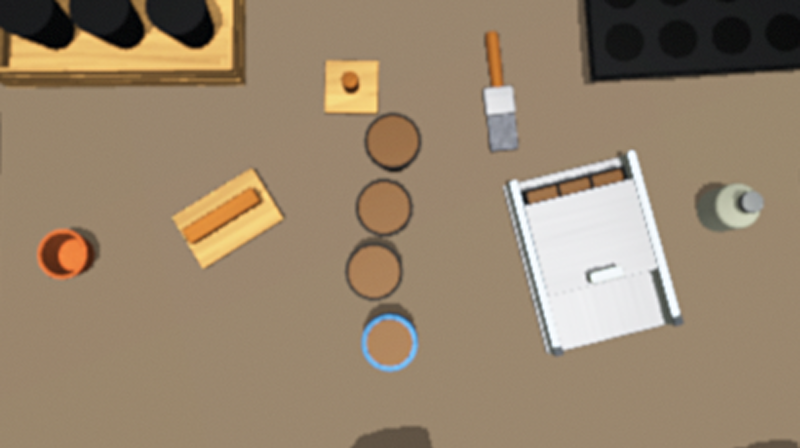

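The view shows the station at right (tab at about (603,273), already about 25 mm out and the far cells showing). The row of pots and planter runs x≈390, y 140–340, and the dibber is at (228,215).

```bash
cat >> h.py <<'E'
def plan(pos,yaw):
    o=get_obs(); p=np.array(o["tool_pos"]); r=R.from_euler('xyz',o["ee_rot"])
    g=R.from_euler('xyz',[np.pi,0,yaw])
    t=r.inv().apply(np.array(pos)-p); a=(r.inv()*g).as_rotvec()
    print("t",o["time"],"at",p.round(4),np.round(o["ee_rot"],3),"F",np.round(o["wrist_force"],1),"w",round(o["width"],4),"SHIFT",t.round(4),"TURN",a.round(3))
E
python3 -c "
from h import *
plan([.507,-.2755,.17],1.81)"
```

```text
t 1.0 at [ 0.1466 -0.5301  0.2135] [ 3.141 -0.     0.27 ] F [ 0.6 -0.1  0.1] w 0.0942 SHIFT [ 0.4152 -0.1494  0.0435] TURN [ 0.    0.   -1.54]
```

Emit:
{"api": "step_arm", "payload": {"steps": [{"jaw": 1, "tx": 0.05, "ty": -0.018, "tz": 0.005, "ax": 0, "ay": 0, "az": -0.14}, {"jaw": 1, "tx": 0.09, "ty": -0.035, "tz": 0.01, "ax": 0, "ay": 0, "az": -0.28}, {"jaw": 1, "tx": 0.13, "ty": -0.05, "tz": 0.015, "ax": 0, "ay": 0, "az": -0.42}, {"jaw": 1, "tx": 0.17, "ty": -0.06, "tz": 0.02, "ax": 0, "ay": 0, "az": -0.56}, {"jaw": 1, "tx": 0.21, "ty": -0.075, "tz": 0.025, "ax": 0, "ay": 0, "az": -0.7}, {"jaw": 1, "tx": 0.25, "ty": -0.09, "tz": 0.03, "ax": 0, "ay": 0, "az": -0.84}, {"jaw": 1, "tx": 0.29, "ty": -0.104, "tz": 0.03, "ax": 0, "ay": 0, "az": -0.98}, {"jaw": 1, "tx": 0.33, "ty": -0.119, "tz": 0.035, "ax": 0, "ay": 0, "az": -1.12}]}}

```text
time: 1.8
tool_pos: [0.4345, -0.3266, 0.1791]
ee_rot: [3.14, 0.001, 1.396]
wrist_force: [-1.2, -0.4, 0.3]
width: 0.0939
```

```bash
python3 -c "
from h import *
plan([.507,-.2755,.17],1.81)"
```

```text
t 1.8 at [ 0.4345 -0.3266  0.1791] [3.140e+00 1.000e-03 1.396e+00] F [-1.2 -0.4  0.3] w 0.0939 SHIFT [0.0629 0.0625 0.0091] TURN [ 0.001  0.001 -0.414]
```

Emit:
{"api": "step_arm", "payload": {"steps": [{"jaw": 0.7, "tx": 0.025, "ty": 0.025, "tz": 0.005, "ax": 0, "ay": 0, "az": -0.14}, {"jaw": 0.7, "tx": 0.045, "ty": 0.045, "tz": 0.009, "ax": 0, "ay": 0, "az": -0.28}, {"jaw": 0.7, "tx": 0.063, "ty": 0.0625, "tz": 0.009, "ax": 0.001, "ay": 0.001, "az": -0.414}, {"jaw": 0.7, "tx": 0.063, "ty": 0.0625, "tz": 0.009, "ax": 0.001, "ay": 0.001, "az": -0.414}, {"jaw": 0.7, "tx": 0.063, "ty": 0.0625, "tz": 0.009, "ax": 0.001, "ay": 0.001, "az": -0.414}]}}

```text
time: 2.3
tool_pos: [0.507, -0.2754, 0.17]
ee_rot: [-3.141, 0.001, 1.809]
wrist_force: [-0.2, -0.9, -0.3]
width: 0.066
```

```bash
python3 - <<'E'
from h import *
plan([.507,-.2755,.082],1.81)
c=cam("wrist"); p,d=snapshot("wrist"); P=cloud("wrist",d,c); cv2.imwrite("pics/w1.png",p[...,::-1])
X=P.reshape(-1,3); print(c[1],c[2][:,2])
m=(X[:,2]>.097)&(X[:,2]<.112)&(np.hypot(X[:,0]-.507,X[:,1]+.2755)<.06)
for r in silhouettes("wrist","cover_tab")[:2]: print(r["confidence"],r["rect"])
Q=X[m]; print(len(Q), cv2.minAreaRect((Q[:,:2]*1000).astype(np.float32)) if len(Q) else "")
E
```

```text
t 2.3 at [ 0.507  -0.2754  0.17  ] [-3.141e+00  1.000e-03  1.809e+00] F [-0.2 -0.9 -0.3] w 0.066 SHIFT [-0.0001  0.      0.088 ] TURN [-0.001  0.001 -0.001]
[ 0.48916625 -0.20325633  0.34187419] [ 0.05990064 -0.24916838 -0.96660593]
0.93 [306.6, 144.3, 466.6, 334.5]
0.45 [518.3, 134.5, 635.7, 193.5]
1326 ((506.2164001464844, -278.2145080566406), (13.788172721862793, 44.21278381347656), 13.3439359664917)
```

View pics/w1.png

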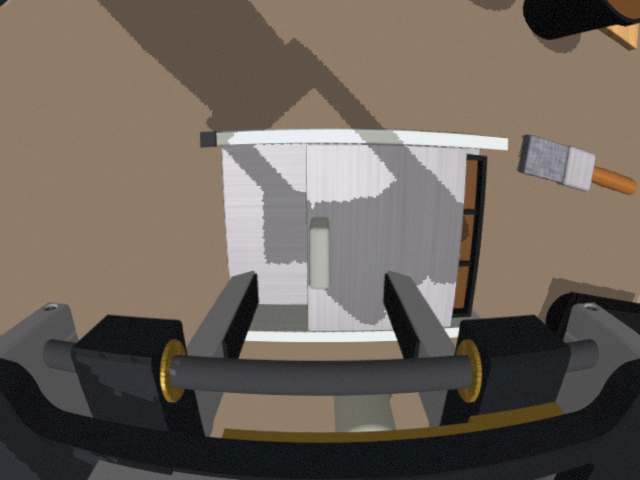

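The wrist view shows the tab at (319,253), centred between the fingers. The depth fit agrees within 3 mm, so I descend and close.

Emit:
{"api": "step_arm", "payload": {"steps": [{"jaw": 0.7, "tx": 0, "ty": 0, "tz": 0.045, "ax": 0, "ay": 0, "az": 0}, {"jaw": 0.7, "tx": 0, "ty": 0, "tz": 0.088, "ax": 0, "ay": 0, "az": 0}, {"jaw": 0.7, "tx": 0, "ty": 0, "tz": 0.088, "ax": 0, "ay": 0, "az": 0}, {"jaw": 0, "tx": 0, "ty": 0, "tz": 0.088, "ax": 0, "ay": 0, "az": 0}, {"jaw": 0, "tx": 0, "ty": 0, "tz": 0.088, "ax": 0, "ay": 0, "az": 0}, {"jaw": 0, "tx": 0, "ty": 0, "tz": 0.088, "ax": 0, "ay": 0, "az": 0}, {"jaw": 0, "tx": 0, "ty": 0, "tz": 0.088, "ax": 0, "ay": 0, "az": 0}, {"jaw": 0, "tx": 0, "ty": 0, "tz": 0.088, "ax": 0, "ay": 0, "az": 0}]}}

```text
time: 3.2
tool_pos: [0.5068, -0.2764, 0.0833]
ee_rot: [3.141, 0.002, 1.807]
wrist_force: [0.3, 0.1, -0.6]
width: 0.0293
```

Emit:
{"api": "step_arm", "payload": {"steps": [{"jaw": 0, "tx": 0, "ty": 0, "tz": 0.001, "ax": 0, "ay": 0, "az": 0}, {"jaw": 0, "tx": 0, "ty": 0, "tz": 0.001, "ax": 0, "ay": 0, "az": 0}, {"jaw": 0, "tx": 0, "ty": 0, "tz": 0.001, "ax": 0, "ay": 0, "az": 0}, {"jaw": 0, "tx": 0, "ty": 0, "tz": 0.001, "ax": 0, "ay": 0, "az": 0}, {"jaw": 0, "tx": 0, "ty": -0.01, "tz": 0.001, "ax": 0, "ay": 0, "az": 0}, {"jaw": 0, "tx": 0, "ty": -0.02, "tz": 0.001, "ax": 0, "ay": 0, "az": 0}]}}

```text
time: 3.8
tool_pos: [0.4887, -0.2809, 0.0825]
ee_rot: [3.137, 0.003, 1.808]
wrist_force: [5.3, 0.7, -0.0]
width: 0.0139
```

Gripped (13.9 mm) and pulling at about 5 N. About 55–57 mm left to the stop.

Emit:
{"api": "step_arm", "payload": {"steps": [{"jaw": 0, "tx": 0, "ty": -0.015, "tz": 0, "ax": 0, "ay": 0, "az": 0}, {"jaw": 0, "tx": 0, "ty": -0.03, "tz": 0, "ax": 0, "ay": 0, "az": 0}, {"jaw": 0, "tx": 0, "ty": -0.045, "tz": 0, "ax": 0, "ay": 0, "az": 0}, {"jaw": 0, "tx": 0, "ty": -0.052, "tz": 0, "ax": 0, "ay": 0, "az": 0}, {"jaw": 0, "tx": 0, "ty": -0.056, "tz": 0, "ax": 0, "ay": 0, "az": 0}, {"jaw": 0, "tx": 0, "ty": -0.056, "tz": 0, "ax": 0, "ay": 0, "az": 0}]}}

```text
time: 4.4
tool_pos: [0.4342, -0.2942, 0.0825]
ee_rot: [3.137, 0.003, 1.808]
wrist_force: [2.8, 0.1, 0.5]
width: 0.0141
```

Emit:
{"api": "step_arm", "payload": {"steps": [{"jaw": 0, "tx": 0, "ty": -0.002, "tz": 0, "ax": 0, "ay": 0, "az": 0}, {"jaw": 0, "tx": 0, "ty": -0.004, "tz": 0, "ax": 0, "ay": 0, "az": 0}, {"jaw": 0, "tx": 0, "ty": -0.005, "tz": 0, "ax": 0, "ay": 0, "az": 0}, {"jaw": 0, "tx": 0, "ty": -0.005, "tz": 0, "ax": 0, "ay": 0, "az": 0}]}}

```text
time: 4.8
tool_pos: [0.4329, -0.2946, 0.0825]
ee_rot: [3.129, 0.004, 1.809]
wrist_force: [12.7, 1.3, -3.3]
width: 0.0139
```

Emit:
{"api": "step_arm", "payload": {"steps": [{"jaw": 0, "tx": 0, "ty": 0, "tz": 0, "ax": 0, "ay": 0, "az": 0}, {"jaw": 0, "tx": 0, "ty": 0, "tz": 0, "ax": 0, "ay": 0, "az": 0}, {"jaw": 0, "tx": 0, "ty": 0, "tz": 0, "ax": 0, "ay": 0, "az": 0}, {"jaw": 0.5, "tx": 0, "ty": 0, "tz": 0, "ax": 0, "ay": 0, "az": 0}, {"jaw": 0.5, "tx": 0, "ty": 0, "tz": 0, "ax": 0, "ay": 0, "az": 0}, {"jaw": 0.5, "tx": 0, "ty": 0, "tz": 0, "ax": 0, "ay": 0, "az": 0}, {"jaw": 0.5, "tx": 0, "ty": 0, "tz": 0, "ax": 0, "ay": 0, "az": 0}]}}

```text
time: 5.5
tool_pos: [0.4325, -0.2946, 0.0823]
ee_rot: [3.129, 0.004, 1.809]
wrist_force: [0.5, -0.7, -0.7]
width: 0.0424
```

```bash
python3 -c "
from h import *
plan([.434,-.294,.25],1.81)"
```

```text
t 5.5 at [ 0.4325 -0.2946  0.0823] [3.129 0.004 1.809] F [ 0.5 -0.7 -0.7] w 0.0424 SHIFT [-0.0004  0.0036 -0.1677] TURN [ 0.012  0.004 -0.001]
```

Emit:
{"api": "step_arm", "payload": {"steps": [{"jaw": 0.5, "tx": 0, "ty": 0, "tz": -0.04, "ax": 0, "ay": 0, "az": 0}, {"jaw": 0.6, "tx": 0, "ty": 0.002, "tz": -0.085, "ax": 0, "ay": 0, "az": 0}, {"jaw": 0.6, "tx": 0, "ty": 0.0036, "tz": -0.13, "ax": 0.012, "ay": 0.004, "az": 0}, {"jaw": 0.6, "tx": 0, "ty": 0.0036, "tz": -0.168, "ax": 0.012, "ay": 0.004, "az": 0}, {"jaw": 0.6, "tx": 0, "ty": 0.0036, "tz": -0.168, "ax": 0.012, "ay": 0.004, "az": 0}]}}

```text
time: 6.0
tool_pos: [0.4359, -0.2954, 0.2578]
ee_rot: [3.134, 0.01, 1.809]
wrist_force: [0.1, 0.6, 0.3]
width: 0.0563
```

```bash
python3 - <<'E'
from h import *
plan([.588,.2295,.20],2.12)
c=cam("top"); p,d=snapshot("top"); P=cloud("top",d,c); cv2.imwrite("pics/t2.png",cv2.resize(p[185:335,330:510],None,fx=4,fy=4)[...,::-1])
X=P.reshape(-1,3)
m=(np.hypot(X[:,0]-.434,X[:,1]+.294)<.04)&(X[:,2]>.09)&(X[:,2]<.115)
print(m.sum(),X[m].mean(0))
E
```

```text
t 6.0 at [ 0.4359 -0.2954  0.2578] [3.134 0.01  1.809] F [0.1 0.6 0.3] w 0.0563 SHIFT [0.4749 0.2711 0.0549] TURN [ 0.006  0.011 -0.311]
105 [ 0.43411501 -0.29229533  0.10415081]
```

View pics/t2.png

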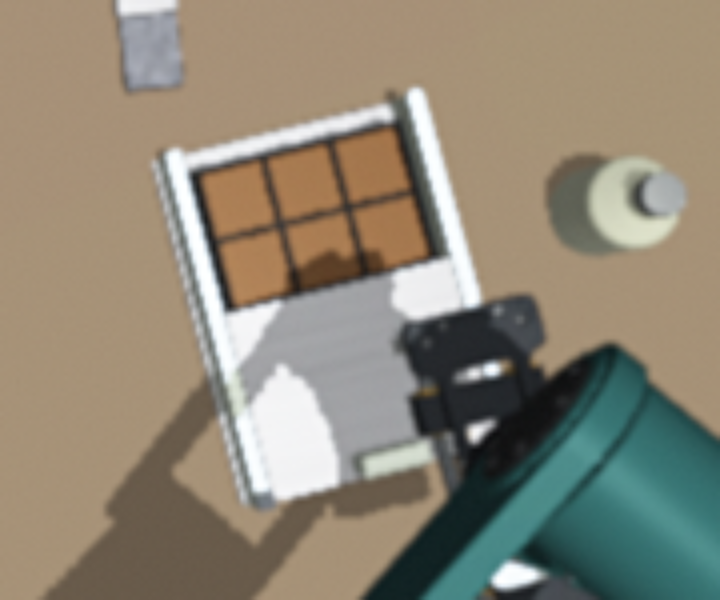

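All six cells are open (crop x 200–430, y 130–305) and the tab is at the predicted stop. Now to the dibber.

Emit:
{"api": "step_arm", "payload": {"steps": [{"jaw": 0.7, "tx": 0.04, "ty": 0.023, "tz": 0.0, "ax": 0, "ay": 0, "az": -0.02}, {"jaw": 0.7, "tx": 0.08, "ty": 0.046, "tz": 0, "ax": 0.003, "ay": 0.005, "az": -0.04}, {"jaw": 0.7, "tx": 0.12, "ty": 0.069, "tz": 0, "ax": 0.006, "ay": 0.011, "az": -0.07}, {"jaw": 0.7, "tx": 0.16, "ty": 0.092, "tz": 0, "ax": 0.006, "ay": 0.011, "az": -0.1}, {"jaw": 0.7, "tx": 0.2, "ty": 0.115, "tz": 0, "ax": 0.006, "ay": 0.011, "az": -0.13}, {"jaw": 0.7, "tx": 0.24, "ty": 0.138, "tz": 0, "ax": 0.006, "ay": 0.011, "az": -0.17}, {"jaw": 0.7, "tx": 0.28, "ty": 0.16, "tz": 0, "ax": 0.006, "ay": 0.011, "az": -0.2}, {"jaw": 0.7, "tx": 0.32, "ty": 0.183, "tz": 0, "ax": 0.006, "ay": 0.011, "az": -0.23}]}}

```text
time: 6.85
tool_pos: [0.5366, 0.0612, 0.2505]
ee_rot: [-3.136, -0.007, 2.04]
wrist_force: [0.6, 0.1, -0.2]
width: 0.0658
```

```bash
python3 -c "
from h import *
plan([.588,.2295,.20],2.12)"
```

```text
t 6.85 at [0.5366 0.0612 0.2505] [-3.136 -0.007  2.04 ] F [ 0.6  0.1 -0.2] w 0.0658 SHIFT [0.1266 0.1221 0.0507] TURN [-0.005 -0.007 -0.08 ]
```

Emit:
{"api": "step_arm", "payload": {"steps": [{"jaw": 0.7, "tx": 0.03, "ty": 0.03, "tz": 0.0, "ax": 0, "ay": 0, "az": -0.02}, {"jaw": 0.7, "tx": 0.065, "ty": 0.063, "tz": 0, "ax": -0.005, "ay": -0.007, "az": -0.04}, {"jaw": 0.7, "tx": 0.1, "ty": 0.096, "tz": 0.02, "ax": -0.005, "ay": -0.007, "az": -0.08}, {"jaw": 0.7, "tx": 0.1266, "ty": 0.122, "tz": 0.05, "ax": -0.005, "ay": -0.007, "az": -0.08}, {"jaw": 0.7, "tx": 0.1266, "ty": 0.122, "tz": 0.05, "ax": -0.005, "ay": -0.007, "az": -0.08}, {"jaw": 0.7, "tx": 0.1266, "ty": 0.122, "tz": 0.05, "ax": -0.005, "ay": -0.007, "az": -0.08}]}}

```text
time: 7.45
tool_pos: [0.5864, 0.2293, 0.1969]
ee_rot: [-3.134, -0.001, 2.121]
wrist_force: [0.7, -0.2, 1.2]
width: 0.0658
```

```bash
python3 - <<'E'
from h import *
plan([.588,.2295,.065],2.12)
c=cam("wrist"); p,d=snapshot("wrist"); P=cloud("wrist",d,c); cv2.imwrite("pics/w2.png",p[...,::-1])
X=P.reshape(-1,3)
n=np.hypot(X[:,0]-.588,X[:,1]-.2295)<.085
for lo,hi in((.078,.1),(.028,.045)):
    Q=X[n&(X[:,2]>lo)&(X[:,2]<hi)]; print(len(Q),cv2.minAreaRect((Q[:,:2]*1000).astype(np.float32)),np.median(Q[:,2]))
E
```

```text
t 7.45 at [0.5864 0.2293 0.1969] [-3.134e+00 -1.000e-03  2.121e+00] F [ 0.7 -0.2  1.2] w 0.0658 SHIFT [-0.0008  0.0025  0.1319] TURN [-0.007 -0.001  0.001]
3962 ((588.1705322265625, 227.24417114257812), (24.374359130859375, 109.29075622558594), 31.473705291748047) 0.08838616219513926
8716 ((587.9990234375, 226.97366333007812), (84.87432098388672, 130.36773681640625), 31.630794525146484) 0.03761050525887316
```

View pics/w2.png

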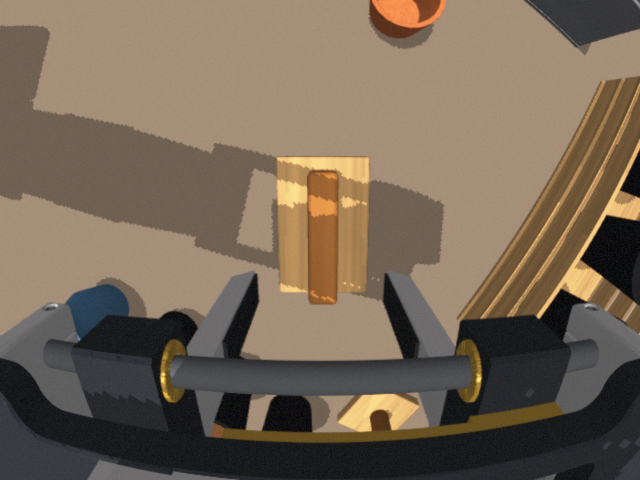

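The wrist view shows the bar at (322,237), square between the fingers; depth puts it at (0.588, 0.227), yaw 31.5°. Descending.

Emit:
{"api": "step_arm", "payload": {"steps": [{"jaw": 0.7, "tx": -0.001, "ty": 0.0015, "tz": 0.04, "ax": -0.007, "ay": -0.001, "az": 0}, {"jaw": 0.7, "tx": -0.001, "ty": 0.0015, "tz": 0.08, "ax": -0.007, "ay": -0.001, "az": 0}, {"jaw": 0.7, "tx": -0.001, "ty": 0.0015, "tz": 0.115, "ax": -0.007, "ay": -0.001, "az": 0}, {"jaw": 0.7, "tx": -0.001, "ty": 0.0015, "tz": 0.132, "ax": -0.007, "ay": -0.001, "az": 0}, {"jaw": 0.7, "tx": -0.001, "ty": 0.0015, "tz": 0.132, "ax": -0.007, "ay": -0.001, "az": 0}, {"jaw": 0.7, "tx": -0.001, "ty": 0.0015, "tz": 0.132, "ax": -0.007, "ay": -0.001, "az": 0}, {"jaw": 0.2, "tx": -0.001, "ty": 0.0015, "tz": 0.132, "ax": -0.007, "ay": -0.001, "az": 0}, {"jaw": 0.2, "tx": -0.001, "ty": 0.0015, "tz": 0.132, "ax": -0.007, "ay": -0.001, "az": 0}]}}

```text
time: 8.3
tool_pos: [0.5901, 0.2283, 0.0699]
ee_rot: [3.134, 0.002, 2.119]
wrist_force: [-0.7, -0.8, -0.7]
width: 0.053
```

Emit:
{"api": "step_arm", "payload": {"steps": [{"jaw": 0, "tx": 0, "ty": 0, "tz": 0, "ax": 0, "ay": 0, "az": 0}, {"jaw": 0, "tx": 0, "ty": 0, "tz": 0, "ax": 0, "ay": 0, "az": 0}, {"jaw": 0, "tx": 0, "ty": 0, "tz": 0, "ax": 0, "ay": 0, "az": 0}, {"jaw": 0, "tx": 0, "ty": 0, "tz": 0, "ax": 0, "ay": 0, "az": 0}, {"jaw": 0, "tx": 0, "ty": 0, "tz": 0, "ax": 0, "ay": 0, "az": 0}, {"jaw": 0, "tx": 0, "ty": 0, "tz": 0, "ax": 0, "ay": 0, "az": 0}, {"jaw": 0, "tx": 0, "ty": 0, "tz": 0, "ax": 0, "ay": 0, "az": 0}]}}

```text
time: 9.0
tool_pos: [0.5898, 0.2282, 0.0699]
ee_rot: [3.135, 0.002, 2.119]
wrist_force: [-2.0, -2.1, 2.1]
width: 0.0241
```

Emit:
{"api": "step_arm", "payload": {"steps": [{"jaw": 0, "tx": 0, "ty": 0, "tz": -0.01, "ax": 0, "ay": 0, "az": 0}, {"jaw": 0, "tx": 0, "ty": 0, "tz": -0.03, "ax": 0, "ay": 0, "az": 0}, {"jaw": 0, "tx": 0, "ty": 0, "tz": -0.06, "ax": 0, "ay": 0, "az": 0}, {"jaw": 0, "tx": 0, "ty": 0, "tz": -0.09, "ax": 0, "ay": 0, "az": 0}, {"jaw": 0, "tx": 0, "ty": 0, "tz": -0.12, "ax": 0, "ay": 0, "az": 0}, {"jaw": 0, "tx": 0, "ty": 0, "tz": -0.15, "ax": 0, "ay": 0, "az": 0}, {"jaw": 0, "tx": 0, "ty": 0, "tz": -0.18, "ax": 0, "ay": 0, "az": 0}, {"jaw": 0, "tx": 0, "ty": 0, "tz": -0.18, "ax": 0, "ay": 0, "az": 0}]}}

```text
time: 9.8
tool_pos: [0.5906, 0.2286, 0.2557]
ee_rot: [3.124, 0.005, 2.119]
wrist_force: [0.7, 0.1, -1.8]
width: 0.0239
```

```bash
python3 - <<'E'
from h import *
plan([.5914,-.2565,.25],1.81)
c=cam("wrist"); p,d=snapshot("wrist"); P=cloud("wrist",d,c); cv2.imwrite("pics/w3.png",p[...,::-1])
E
```

```text
t 9.8 at [0.5906 0.2286 0.2557] [3.124 0.005 2.119] F [ 0.7  0.1 -1.8] w 0.0239 SHIFT [-0.4144 -0.2523  0.0034] TURN [0.018 0.002 0.309]
```

View pics/w3.png

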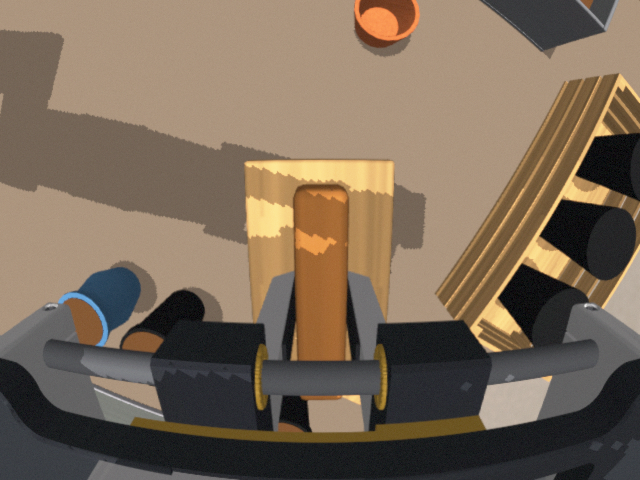

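The board is lifted and square in the fingers (bar at (321,290)), with the peg tips at about 0.186 m. Carrying it across.

Emit:
{"api": "step_arm", "payload": {"steps": [{"jaw": 0, "tx": -0.012, "ty": -0.007, "tz": 0, "ax": 0, "ay": 0, "az": 0.01}, {"jaw": 0, "tx": -0.036, "ty": -0.022, "tz": 0, "ax": 0.005, "ay": 0, "az": 0.03}, {"jaw": 0, "tx": -0.066, "ty": -0.04, "tz": 0, "ax": 0.01, "ay": 0, "az": 0.05}, {"jaw": 0, "tx": -0.096, "ty": -0.058, "tz": 0, "ax": 0.015, "ay": 0, "az": 0.07}, {"jaw": 0, "tx": -0.126, "ty": -0.077, "tz": 0, "ax": 0.018, "ay": 0.002, "az": 0.095}, {"jaw": 0, "tx": -0.156, "ty": -0.095, "tz": 0, "ax": 0.018, "ay": 0.002, "az": 0.12}, {"jaw": 0, "tx": -0.186, "ty": -0.113, "tz": 0, "ax": 0.018, "ay": 0.002, "az": 0.14}, {"jaw": 0, "tx": -0.216, "ty": -0.131, "tz": 0, "ax": 0.018, "ay": 0.002, "az": 0.16}]}}

```text
time: 10.65
tool_pos: [0.589, -0.0266, 0.2483]
ee_rot: [-3.132, -0.001, 1.957]
wrist_force: [0.2, -0.7, -2.7]
width: 0.0237
```

```bash
python3 -c "
from h import *
plan([.5914,-.2565,.25],1.81)"
```

```text
t 10.65 at [ 0.589  -0.0266  0.2483] [-3.132e+00 -1.000e-03  1.957e+00] F [ 0.2 -0.7 -2.7] w 0.0237 SHIFT [-0.2139 -0.0844 -0.0011] TURN [-0.01  -0.     0.147]
```

Emit:
{"api": "step_arm", "payload": {"steps": [{"jaw": 0, "tx": -0.03, "ty": -0.012, "tz": -0.001, "ax": -0.005, "ay": 0, "az": 0.02}, {"jaw": 0, "tx": -0.065, "ty": -0.026, "tz": -0.001, "ax": -0.01, "ay": 0, "az": 0.045}, {"jaw": 0, "tx": -0.1, "ty": -0.039, "tz": -0.001, "ax": -0.01, "ay": 0, "az": 0.07}, {"jaw": 0, "tx": -0.135, "ty": -0.053, "tz": -0.001, "ax": -0.01, "ay": 0, "az": 0.095}, {"jaw": 0, "tx": -0.165, "ty": -0.065, "tz": -0.001, "ax": -0.01, "ay": 0, "az": 0.115}, {"jaw": 0, "tx": -0.19, "ty": -0.075, "tz": -0.001, "ax": -0.01, "ay": 0, "az": 0.13}, {"jaw": 0, "tx": -0.207, "ty": -0.082, "tz": -0.001, "ax": -0.01, "ay": 0, "az": 0.147}, {"jaw": 0, "tx": -0.214, "ty": -0.0844, "tz": -0.001, "ax": -0.01, "ay": 0, "az": 0.147}]}}

```text
time: 11.45
tool_pos: [0.5901, -0.2585, 0.2472]
ee_rot: [-3.138, -0.003, 1.807]
wrist_force: [0.6, 0.3, -2.9]
width: 0.0241
```

Emit:
{"api": "step_arm", "payload": {"steps": [{"jaw": 0, "tx": 0, "ty": 0, "tz": 0.0, "ax": 0, "ay": 0, "az": 0}, {"jaw": 0, "tx": 0, "ty": 0, "tz": 0.02, "ax": 0, "ay": 0, "az": 0}, {"jaw": 0, "tx": 0, "ty": 0, "tz": 0.04, "ax": 0, "ay": 0, "az": 0}, {"jaw": 0, "tx": 0, "ty": 0, "tz": 0.05, "ax": 0, "ay": 0, "az": 0}, {"jaw": 0, "tx": 0, "ty": 0, "tz": 0.05, "ax": 0, "ay": 0, "az": 0}]}}

```text
time: 11.95
tool_pos: [0.5891, -0.2567, 0.1947]
ee_rot: [-3.135, -0.006, 1.809]
wrist_force: [0.1, -0.2, -3.5]
width: 0.0237
```

```bash
cat > m.py <<'E'
from h import *
import sys
plan([.5914,-.2565,.145],1.81)
c=cam("wrist"); p,d=snapshot("wrist"); P=cloud("wrist",d,c); cv2.imwrite("pics/"+sys.argv[1],p[...,::-1])
z0=get_obs()["tool_pos"][2]-.070   # tips height expected
X=P.reshape(-1,3); n=np.hypot(X[:,0]-.591,X[:,1]+.256)<.09
Q=X[n&(abs(X[:,2]-z0-.037)<.012)]
A=np.c_[Q[:,:2],np.ones(len(Q))]; co=np.linalg.lstsq(A,Q[:,2],rcond=None)[0]
print("board",len(Q),cv2.minAreaRect((Q[:,:2]*1000).astype(np.float32)),"z",np.median(Q[:,2])-.037,"slope",co[:2].round(3))
for s,zr,t in((1,(.055,.075),"station"),):
    S=X[(np.hypot(X[:,0]-.535,X[:,1]+.268)<.17)&(X[:,2]>zr[0])&(X[:,2]<zr[1])]
    print(t,len(S),cv2.minAreaRect((S[:,:2]*1000).astype(np.float32)))
np.savez("wr.npz",P=P,p=p)
pt,dt=snapshot("top"); ct=cam("top"); T=cloud("top",dt,ct); np.savez("tp.npz",P=T,p=pt)
cv2.imwrite("pics/top_"+sys.argv[1],cv2.resize(pt[185:335,330:510],None,fx=4,fy=4)[...,::-1])
E
python3 m.py w4.png
```

```text
t 11.95 at [ 0.5891 -0.2567  0.1947] [-3.135 -0.006  1.809] F [ 0.1 -0.2 -3.5] w 0.0237 SHIFT [-0.0007  0.0026  0.0496] TURN [-0.007 -0.006 -0.001]
board 13337 ((587.3875122070312, -255.32302856445312), (84.3736572265625, 127.04708862304688), 13.637435913085938) z 0.12581732670129353 slope [-0.023  0.002]
station 23136 ((544.9874877929688, -308.76806640625), (240.4420166015625, 252.00254821777344), 13.656636238098145)
```

View pics/w4.png

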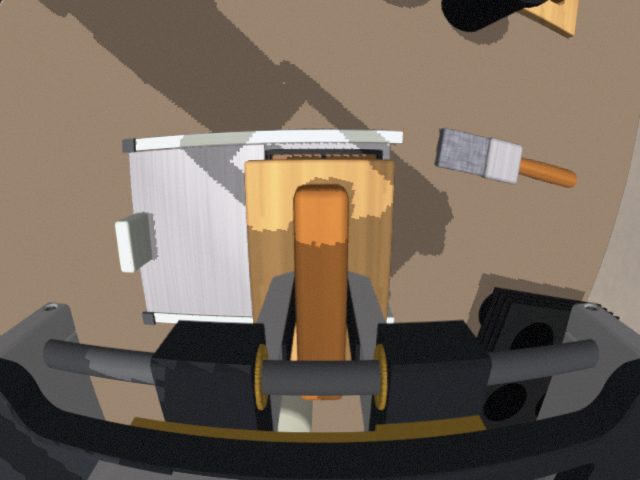

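The board hangs over the tray, square to the rails; the tab stands out at (132,242). Now a relative measurement of board versus station in the same camera.

```bash
cat > rel.py <<'E'
from h import *
a=np.radians(13.65); ux=np.array([np.cos(a),np.sin(a)]); uy=np.array([-ux[1],ux[0]]); c0=np.array([.5914,-.2557])
o=get_obs(); e=np.array(o["tool_pos"][:2])-c0; print("tcp uv",(e@ux).round(4),(e@uy).round(4),"tcpz",o["tool_pos"][2].round(4)); zt=o["tool_pos"][2]-.070
for f in("wr.npz","tp.npz"):
    X=np.load(f)["P"].reshape(-1,3); u=(X[:,:2]-c0)@ux; v=(X[:,:2]-c0)@uy; z=X[:,2]
    def ext(m,t):
        if m.sum()<30: print(f,t,"few"); return
        print(f,t,m.sum(),"u",np.percentile(u[m],[.5,99.5]).round(4),"v",np.percentile(v[m],[.5,99.5]).round(4),"z",np.median(z[m]).round(4))
    s=(abs(v)<.11)&(u>-.2)&(u<.09)&(z>.056)&(z<.075)
    ext(s,"station"); ext(s&(v>.075),"rail+"); ext(s&(v<-.075),"rail-"); ext(s&(u>.052)&(abs(v)<.07),"back")
    b=(abs(z-zt-.037)<.006)&(abs(u)<.06)&(abs(v)<.085); ext(b,"board"); ext(b&(v>.045)&(v<.06),"boardfar strip"); 
    g=(z>zt+.082)&(z<zt+.098)&(abs(u)<.03)&(abs(v)<.065); ext(g,"bar")
E
python3 rel.py
```

```text
tcp uv -0.0016 -0.0017 tcpz 0.1977
wr.npz station 23093 u [-0.1729  0.058 ] v [-0.0856  0.0844] z 0.0666
wr.npz rail+ 3293 u [-0.176   0.0613] v [0.0751 0.0852] z 0.0666
wr.npz rail- 1194 u [-0.1765  0.0617] v [-0.0903 -0.0751] z 0.0665
wr.npz back few
wr.npz board 13337 u [-0.0452  0.0377] v [-0.0581  0.0646] z 0.1628
wr.npz boardfar strip 3483 u [-0.0452  0.0377] v [0.0452 0.0599] z 0.1631
wr.npz bar 10062 u [-0.0253  0.0197] v [-0.053   0.0535] z 0.2135
tp.npz station 1423 u [-0.1555  0.0585] v [-0.0783  0.0878] z 0.0647
tp.npz rail+ 230 u [-0.0785  0.063 ] v [0.0756 0.088 ] z 0.0645
tp.npz rail- few
tp.npz back few
tp.npz board 400 u [-0.0435  0.039 ] v [0.0018 0.0664] z 0.1628
tp.npz boardfar strip 139 u [-0.0343  0.0389] v [0.0454 0.0598] z 0.163
tp.npz bar 89 u [-0.012   0.0105] v [0.0273 0.0562] z 0.2138
```

Emit:
{"api": "step_arm", "payload": {"steps": [{"jaw": 0, "tx": -0.0015, "ty": 0.0015, "tz": 0.0, "ax": -0.01, "ay": -0.003, "az": 0}, {"jaw": 0, "tx": -0.0015, "ty": 0.0015, "tz": 0.01, "ax": -0.02, "ay": -0.006, "az": 0}, {"jaw": 0, "tx": -0.0015, "ty": 0.0015, "tz": 0.022, "ax": -0.02, "ay": -0.006, "az": 0}, {"jaw": 0, "tx": -0.0015, "ty": 0.0015, "tz": 0.035, "ax": -0.02, "ay": -0.006, "az": 0}, {"jaw": 0, "tx": -0.0015, "ty": 0.0015, "tz": 0.045, "ax": -0.02, "ay": -0.006, "az": 0}, {"jaw": 0, "tx": -0.0015, "ty": 0.0015, "tz": 0.052, "ax": -0.02, "ay": -0.006, "az": 0}, {"jaw": 0, "tx": -0.0015, "ty": 0.0015, "tz": 0.052, "ax": -0.02, "ay": -0.006, "az": 0}, {"jaw": 0, "tx": -0.0015, "ty": 0.0015, "tz": 0.052, "ax": -0.02, "ay": -0.006, "az": 0}]}}

```text
time: 12.85
tool_pos: [0.592, -0.2588, 0.1456]
ee_rot: [3.124, 0.003, 1.808]
wrist_force: [-0.4, -0.5, -1.9]
width: 0.024
```

```bash
python3 m.py w5.png; python3 rel.py; python3 - <<'E'
from h import *
p,d=snapshot("scene"); cv2.imwrite("pics/s5.png",cv2.resize(p[140:290,110:310],None,fx=4,fy=4,interpolation=cv2.INTER_CUBIC)[...,::-1]); print(get_obs()["tool_pos"],get_obs()["wrist_force"])
E
```

```text
t 12.85 at [ 0.592  -0.2588  0.1456] [3.124e+00 3.000e-03 1.808e+00] F [-0.4 -0.5 -1.9] w 0.024 SHIFT [ 0.0024 -0.      0.0006] TURN [ 0.017  0.003 -0.002]
board 13354 ((591.052978515625, -257.6201171875), (84.56878662109375, 127.1981201171875), 13.577391624450684) z 0.07645931780217902 slope [ 0.002 -0.001]
station 32331 ((545.0596313476562, -309.0714416503906), (240.75100708007812, 252.47230529785156), 13.547259330749512)
tcp uv 0.0001 -0.0034 tcpz 0.1466
wr.npz station 32235 u [-0.1728  0.0545] v [-0.0858  0.0844] z 0.0666
wr.npz rail+ 4579 u [-0.1756  0.0611] v [0.075  0.0851] z 0.0667
wr.npz rail- 747 u [-0.1768 -0.1267] v [-0.0903 -0.075 ] z 0.0668
wr.npz back few
wr.npz board 13354 u [-0.0422  0.0408] v [-0.061   0.0616] z 0.1135
wr.npz boardfar strip 3788 u [-0.0422  0.0406] v [0.0451 0.06  ] z 0.1135
wr.npz bar 10103 u [-0.0234  0.0214] v [-0.0554  0.0513] z 0.1643
tp.npz station 1463 u [-0.1719  0.0589] v [-0.0858  0.0877] z 0.0647
tp.npz rail+ 228 u [-0.0754  0.0628] v [0.076  0.0879] z 0.0646
tp.npz rail- 57 u [-0.1752 -0.0437] v [-0.0879 -0.0758] z 0.0658
tp.npz back few
tp.npz board 383 u [-0.04    0.0423] v [0.0058 0.0642] z 0.1122
tp.npz boardfar strip 156 u [-0.036   0.0416] v [0.045  0.0599] z 0.1123
tp.npz bar 98 u [-0.011   0.0123] v [0.0211 0.0538] z 0.1632
[ 0.59233741 -0.25900093  0.14666483] [ 0.83526116  0.27915267 -3.36036228]
```

View pics/s5.png

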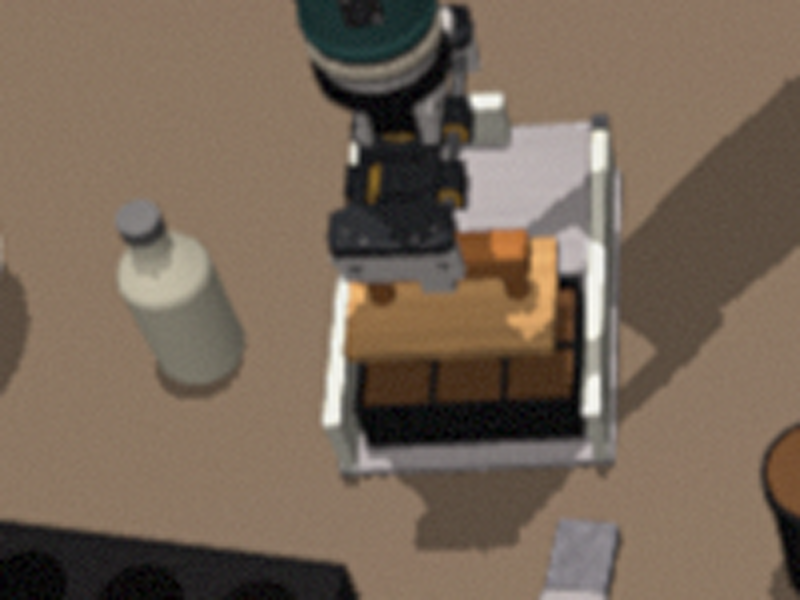

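The board is level over the tray with clear air under the pegs. It is within about 2 mm of centre in both cameras, the tips are about 17 mm above the rim, and the tab is still out. I let it settle, then hand in.

Emit:
{"api": "step_arm", "payload": {"steps": [{"jaw": 0, "tx": 0, "ty": 0, "tz": 0, "ax": 0, "ay": 0, "az": 0}, {"jaw": 0, "tx": 0, "ty": 0, "tz": 0, "ax": 0, "ay": 0, "az": 0}, {"jaw": 0, "tx": 0, "ty": 0, "tz": 0, "ax": 0, "ay": 0, "az": 0}, {"jaw": 0, "tx": 0, "ty": 0, "tz": 0, "ax": 0, "ay": 0, "az": 0}]}}

```text
time: 13.4
tool_pos: [0.5923, -0.259, 0.1468]
ee_rot: [3.123, 0.004, 1.808]
wrist_force: [-0.4, -0.2, -1.8]
width: 0.0238
```

```bash
python3 - <<'E'
from h import *
o=get_obs(); print(o["tool_pos"],o["ee_rot"],o["wrist_force"],o["width"],abs(o["qvel"]).max())
p,d=snapshot("top"); X=cloud("top",d,cam("top")).reshape(-1,3)
m=(np.hypot(X[:,0]-.434,X[:,1]+.294)<.04)&(X[:,2]>.09)&(X[:,2]<.115); print("tab",m.sum(),X[m].mean(0))
A=np.load("top.npy")
for n,(x,y) in dict(a=(.679,0),b=(.593,.01),c=(.513,.026),pl=(.423,.006)).items():
    f=lambda Z:Z[(np.hypot(Z[:,0]-x,Z[:,1]-y)<.045)&(Z[:,2]>.1)&(Z[:,2]<.14)].mean(0).round(4)
    print(n,f(A.reshape(-1,3)),f(X))
if abs(o["tool_pos"][2]-.1465)<.006: print(close_job())
E
```

```text
[ 0.59233969 -0.258995    0.14675802] [3.12299455 0.0044803  1.80817099] [-0.36338232 -0.2181237  -1.79510996] 0.023783094831258567 0.0038578946292992275
tab 56 [ 0.43557458 -0.29065623  0.10348776]
a [6.796e-01 4.000e-04 1.247e-01] [6.797e-01 4.000e-04 1.247e-01]
b [0.5938 0.0122 0.1248] [0.5938 0.0121 0.1251]
c [0.512  0.0255 0.1248] [0.5121 0.0255 0.1248]
pl [0.4213 0.0062 0.1147] [0.4213 0.0062 0.1148]
the job is handed in; nothing more can be done
None
```

I pulled the cover to its stop, carried the dibber board over the row of pots, and handed in at about 13.5 s, still holding it above the tray. No verdict was reported.

**Cover:** At the stop the pull force rose to about 13 N and the tab stood where I had calculated. In the last picture it was still there.

**Board over the tray:**
- The peg tips were 17–18 mm above the rim.
- The board was level to within about 0.01 rad and turned to match the tray to within about 0.01 rad.
- Its middle was about 1 mm from the tray's middle by the wrist camera and about 2 mm by the top camera, a difference within their calibration.
- The grip was firm at 24 mm and the arm was still. The wrist force looked like the board's weight alone, with readings between 1.8 and 3.4 N.

**Bystanders:** The three black pots and the planter had not moved measurably. I did not re-measure the clay pot, bottle, tamper and brush at the end; the arm kept clear of them.

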